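# Hang the clip tray under the tape holder

### The job

Hang the red clip tray by its orange overhead hook from the orange wire loop at the bottom of the blue tape-roll holder that hangs on the stand, so that tape and tray form one hanging chain. Let go and leave the tray hanging still and level, clear of the bench; do not disturb the loose tape roll, carton or can.

Things in the scene. Friction and masses are not known exactly. Their poses are not given: they have to be found in the camera images.
- stand: Fixed grey post stand. Origin: on the bench, straight below the holder's pivot. x points to the post (22 mm square, 190 mm away, 446 mm tall, on a base plate 130 x 160 x 12 mm centred on it); z up. A thin steel arm, 420 mm above the bench, runs from the post back to the origin and carries the tape holder.
- holder: Blue tape holder hanging from the arm. Origin: its pivot, 400 mm above the bench; axes at rest as the stand's. It swings freely about its y (+-0.7 rad), cannot turn otherwise. Carries a yellow tape roll (90 mm diameter, 24 mm wide along x, centred 69 mm below the pivot) between blue straps: at most 20 mm either way from its plane x = 0. Orange wire loop below (point loop).
- loop (a point): Middle of the lowest bar of the holder's orange wire loop (wire 5 mm thick, point on its centre line), 193 mm below the pivot, 207 mm above the bench. Axes as the holder. The loop is an upright window in the plane x = 0: 63 mm clear along y, open from this bar to wire 58 to 66 mm above the point; the bar is a shallow V rising 13 mm to either side.
- tray: Loose red open tray 120 x 80 x 35 mm, 0.13-0.21 kg, standing on the bench. Origin: underside, below the hook's crown and centre of mass; the tray spans x -47 to +73 mm; z up. A bail of 5 mm steel wire rises from its long sides in the plane x = -13 mm, meets at 78 mm height and goes on up as the stem of the hook (point hook).
- hook (a point): Underside of the orange hook's crown, which bears on the wire it hangs from: 125.5 mm straight above the tray's origin; axes as the tray. The hook lies in the plane y = 0 and opens downwards: stem at x = -13 mm, crown top 131 mm high, then down at x = +13 mm to a free tip at x = +17 mm, 102 mm above the tray's underside; throat 21 mm clear; 5 mm wire.
- lug (a point): Grip point of the black flat handle lug on the tray's -x end: 85 mm behind (-x) and 90.5 mm below the hook point, 35 mm above the tray's underside. The lug is 12 mm thick along y, reaches from x = -106 to -47 mm of the tray, and from 20 to 50 mm above its underside. Axes as the tray.
- tape_roll: Bystander: loose brown tape roll lying flat, 110 mm diameter, 48 mm high, hollow; origin under its centre.
- carton: Bystander: loose closed cardboard carton 100 x 120 x 60 mm; origin under its centre.
- can: Bystander: upright metal can, 60 mm diameter, 100 mm high; origin under its centre.
There are look-alikes about, which are no part of the job. Several things look just like the tray: the one meant starts farthest to the robot's left.

How it is judged:
At the end, for the whole second after the job is handed in: The tray's hook crown bears on the lower bar of the holder's loop (14 mm along x, between the loop's sides, -6 to +20 mm in height), the tray hangs with its underside over 50 mm above the bench, tilted under 0.2 rad, slower than 0.05 m/s, released (z of hook in the frame of loop between -0.006 and 0.02 m and x of hook in the frame of loop between -0.014 and 0.014 m and y of hook in the frame of loop between -0.034 and 0.034 m and height (world z) of tray above 0.05 m and angle between tray's own z axis and vertical below 0.2 rad and linear speed of tray below 0.05 m/s and contact force between tray and the fingers below 0.1 N); the robot touches nothing.
It fails at once if a bystander (tape roll, carton or can) is moved by more than 30 mm (distance of any of tape_roll, carton, can from where it was at the start of the episode above 0.03 m).
It also fails if it takes over 54 s, if anything falls off the work surface, if the arm or the gripper's body presses on something with over 40 N, if the wrist force passes 120 N, or if a joint passes its speed limit or range.

### The arm

A 7-joint arm with a two-finger parallel gripper is mounted at the origin on the work surface. World frame = base frame: x ahead of the robot, y to its left, z up, the work surface at z = 0. Lengths are in m, angles in rad, forces in N, time in s.
With the tool pointing down it reaches from about 0.4 to 0.9 m from the base axis. Payload 5.5 kg.
Tool frame: the origin (TCP) lies at the very end of the fingers, on their centre line; the grasp point (between the pads) lies 19 mm behind it (env.grip_point_offset is the distance from the TCP to the grasp point, in m); z points along the fingers, y is the direction in which the jaws open and shut (so a half turn about z gives the same grasp; the last joint's range is limited). The gripper opens to 92 mm and grips with 3 to 60 N. Pads are 19 mm wide; open, the fingers measure 130 mm over their backs; the gripper's body (75 mm by 190 mm) begins 47 mm behind the grasp point.
Start: joints at [-0.884, 0.501, -0.427, 1.55, 0.221, 1.138, -0.21], TCP at [0.267, 0.593, 0.189] pointing down, gripper open.
Joint ranges: [-2.88, 2.88], [-0.31, 2.03], [-1.54, 1.56], [0.2, 2.42], [-1.41, 4.55], [0.19, 2.02], [-2.57, 2.57]. Speed limits (rad/s): [2.57, 2.57, 3.14, 3.14, 3.14, 3.14, 3.14].

### API

Orientations are given as a unit quaternion [x, y, z, w].
In Python, from bench import status, camera, ticket, env gives the robot as it stands. The module is installed in compiled form; this text tells all that it offers.
- The arm moves only by the tool carry_out, never from a script. Its argument "series" is a list of rows, each a list of 7 numbers: the shift along the tool's x, y, z in mm, then the turn, a rotation vector about the tool's x, y, z in rad, then the opening in per cent of the stroke, from 0 (shut) to 100 (fully open). A call has 1 to 20 rows; each row shifts and turns the pose as measured when the row begins, along the tool's axes as they then stand; what a row does not reach is not made up. A row lasts 1/10 s, in which the tool goes at most 50 mm and 8.59 degrees, less where a joint would pass 70% of its speed; a pose out of reach is approached as far as the arm can. A call with a gripper value outside its range is refused whole. The fingers move at their own pace and stop on an object; "newtons" is the grip in N (left out, the last holds). Time passes only in rows, so rows that do not move let the fingers close. It gives the time, the measured TCP pose, the force and the opening at its end, in the units of the state.
- status.state(): the state, without advancing time (a new reading comes with each control period).
- camera(name): name is "scene" or "top" or "wrist"; returns a dict with "frame" (480x640x3 uint8, blue, green, red), "fx", "fy", "cx", "cy" (pixels), "k1" (the pictures are not rectified: a ray, as slopes to the right and down, at radius r is drawn at 1 + k1 r^2 times it, then the intrinsics apply), "extrinsics" (4x4, takes a point from world to camera coordinates); the wrist camera has in their place "mount" (4x4, takes a point from camera to tool coordinates, whose origin is the TCP and whose axes are the flange's). Camera axes: x right, y down, z forward; pixel columns grow to the right and rows downward; lengths in m; the calibration is good to about 2 mm. A picture is of the moment at which its call begins: read the wrist's pose just before it. There is no depth.
- ticket.job_done(): hands the job in, once; it reports no verdict.
The state is a dict: "t": time; "joint_pos": joint angles; "joint_vel": joint speeds; "joint_efforts": joint torques, N m; "position": TCP position; "ee_rot": TCP orientation; "force": force on the tool from outside, world axes, zero at the start; "wrist_torque": the same for the moment, N m; "grip_width": finger opening in m.
Only numpy, scipy, OpenCV 4.12 (cv2) and the standard library are available. Lean on these libraries where they do the work, as an engineer would, in place of code of your own. Each camera call takes 0.05 s, during which the arm holds its last target.

## Working session

There is one attempt and no reset: what is moved stays moved. The work goes in short steps, Python scripts to look and compute and a tool call to move; the robot and the scene stay as the last step left them, time stands still between calls to the robot, and variables do not carry over. Pictures are saved under pics/ and viewed, and the job is handed in when it is done.

Besides the shell and the picture viewer there is one more tool, called after ">>>" in YAML: its name, and indented under it one key for each argument. carry_out: Moves the arm, as the interface text tells. Its arguments: {"type":"object","properties":{"series":{"type":"array","items":{"type":"array","items":{"type":"number"}}},"newtons":{"type":"number"}},"required":["series"]}

```bash
mkdir -p pics; ls; cat > h.py <<'E'
import numpy as np, cv2
from bench import status, camera, ticket, env
from scipy.spatial.transform import Rotation as R
def snap(n,f):
    s=status.state(); c=camera(n); cv2.imwrite('pics/'+f,c['frame'])
    if n=='wrist':
        T=np.eye(4);T[:3,:3]=R.from_quat(s['ee_rot']).as_matrix();T[:3,3]=s['position']
        c['c2w']=T@np.array(c['mount'])
    else: c['c2w']=np.linalg.inv(np.array(c['extrinsics']))
    return c
def ray(c,u,v):
    K=np.array([[c['fx'],0,c['cx']],[0,c['fy'],c['cy']],[0,0,1.]])
    p=cv2.undistortPoints(np.array([[[u,v]]],float),K,np.array([c['k1'],0,0,0.]))[0,0] if 0 else None
    d=np.array([(u-c['cx'])/c['fx'],(v-c['cy'])/c['fy']]);s=d.copy()
    for _ in range(30): s=d/(1+c['k1']*(s@s))
    M=c['c2w']; return M[:3,3],M[:3,:3]@np.r_[s,1]
def onz(c,u,v,z):
    o,d=ray(c,u,v); return o+d*(z-o[2])/d[2]
def tri(rs):
    A=np.zeros((3,3));b=np.zeros(3)
    for o,d in rs:
        d=d/np.linalg.norm(d);P=np.eye(3)-np.outer(d,d);A+=P;b+=P@o
    x=np.linalg.solve(A,b); return x,[np.linalg.norm((np.eye(3)-np.outer(d,d)/(d@d))@(x-o)) for o,d in rs]
def proj(c,X):
    M=np.linalg.inv(c['c2w']);p=M[:3,:3]@np.array(X)+M[:3,3];s=p[:2]/p[2];s=s*(1+c['k1']*(s@s))
    return s[0]*c['fx']+c['cx'],s[1]*c['fy']+c['cy']
E
python3 - <<'E'
from h import *
print(status.state())
for n in ['scene','top','wrist']:
    c=snap(n,n+'0.png'); print(n,c['fx'],c['k1'],c['c2w'].round(3).tolist())
E
```

```text
pics
{'t': 0.0, 'joint_pos': array([-0.88377751,  0.50185249, -0.42680136,  1.55142949,  0.22082724,
        1.13824507, -0.21028319]), 'joint_vel': array([-8.62004753e-05,  5.40876057e-04,  3.67427497e-04,  1.43003818e-03,
       -8.41210866e-04,  1.66815962e-03, -9.85108345e-05]), 'joint_efforts': array([-7.76582510e-05, -5.66574097e+01, -5.81566751e+00, -2.79122794e+01,
       -6.83990680e-02,  3.03735130e-02,  1.74614743e-04]), 'position': array([0.26704081, 0.59179949, 0.18808491]), 'ee_rot': array([ 2.10283907e-01,  9.77639914e-01, -9.08348863e-04, -2.26937966e-04]), 'force': array([-0.62084213, -0.07033061, -0.68313405]), 'wrist_torque': array([ 0.00296721, -0.03643208,  0.02642079]), 'grip_width': 0.09146285238021802}
scene 460.43992070321224 -0.0788117620760962 [[0.513, 0.721, -0.467, 1.02], [0.859, -0.426, 0.285, -0.298], [0.006, -0.547, -0.837, 1.127], [0.0, 0.0, 0.0, 1.0]]
top 529.6274911324747 -0.1319497366540779 [[-0.027, -0.991, 0.13, 0.312], [-1.0, 0.027, -0.001, -0.023], [-0.003, -0.13, -0.992, 1.753], [0.0, 0.0, 0.0, 1.0]]
wrist 377.6152511653988 -0.07529181164520059 [[0.41, 0.885, 0.22, 0.208], [0.912, -0.398, -0.101, 0.62], [-0.002, 0.242, -0.97, 0.383], [0.0, 0.0, 0.0, 1.0]]
```

View pics/scene0.png

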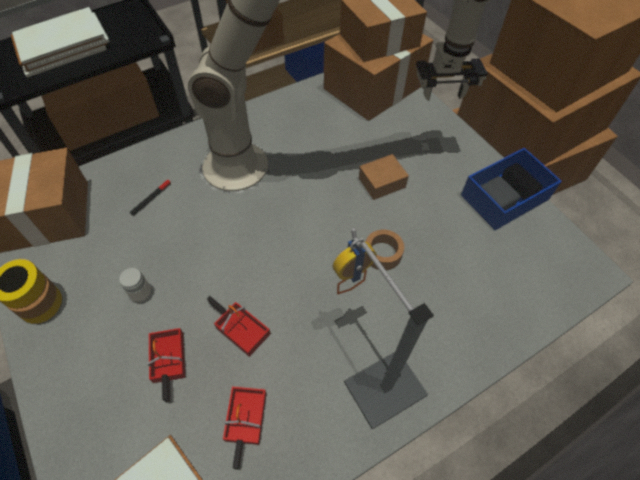

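View pics/top0.png

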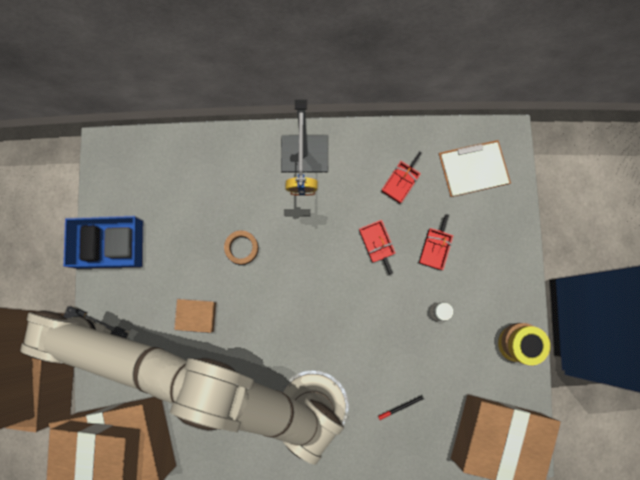

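View pics/wrist0.png

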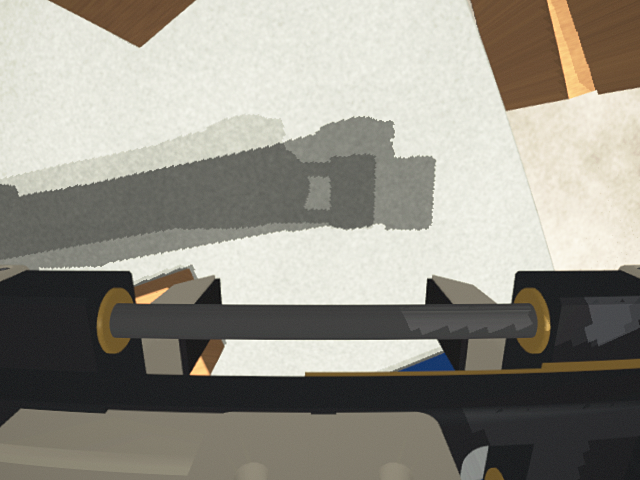

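The scene view shows the stand, holder and three red trays; in the top view (left = +y) the leftmost tray is at about (377,243), with its lug towards (390,270). The wrist view shows only bench and cartons. Next I'll zoom in on the tray and holder.

```bash
python3 - <<'E'
from h import *
t=cv2.imread('pics/top0.png');s=cv2.imread('pics/scene0.png')
z=lambda im,x,y,w,h:cv2.resize(im[y:y+h,x:x+w],(400,300),interpolation=cv2.INTER_CUBIC)
a=np.vstack([np.hstack([z(t,345,210,80,60+20)[:, :] if 0 else z(t,340,215,80,60),z(t,265,160,80,60)]),np.hstack([z(s,195,285,93,70),z(s,310,225,93,70)])])
cv2.imwrite('pics/z0.png',a)
E
```

```text
(no output)
```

View pics/z0.png

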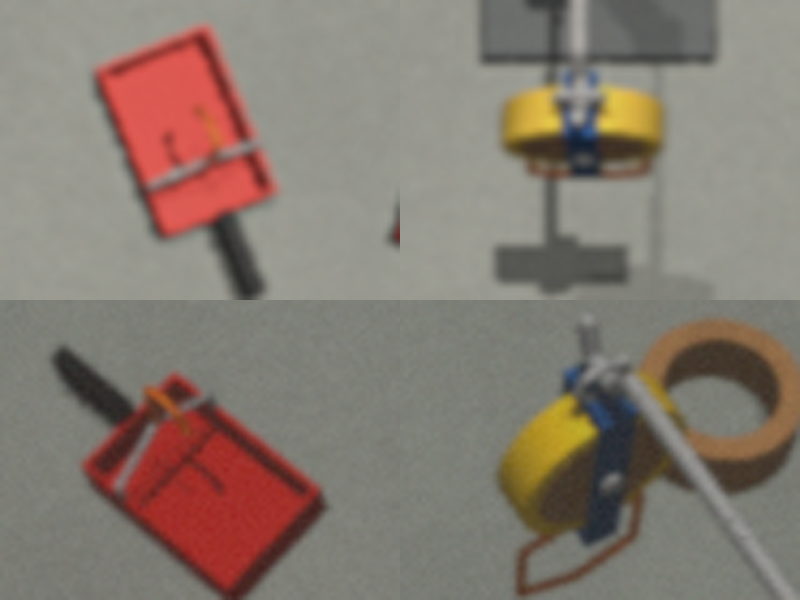

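```bash
python3 - <<'E'
from h import *
c=snap('top','top1.png');s=snap('scene','scene1.png')
def mask(im,lo,hi,box):
    m=cv2.inRange(cv2.cvtColor(im,cv2.COLOR_BGR2HSV),lo,hi);o=np.zeros_like(m);x,y,w,h=box;o[y:y+h,x:x+w]=m[y:y+h,x:x+w];return o
for n,k,box in (('top',c,(350,210,60,70)),('scene',s,(195,285,90,75))):
    im=k['frame']
    m=mask(im,(0,140,60),(6,255,255),box)|mask(im,(172,140,60),(180,255,255),box)
    cs=max(cv2.findContours(m,0,1)[0],key=cv2.contourArea)
    P=np.array([onz(k,*p[0],0.035)[:2] for p in cs],np.float32)
    r=cv2.minAreaRect(P*1000);print(n,'red rect mm',r);print(cv2.boxPoints(r).round(0).tolist())
    l=mask(im,(0,0,0),(180,255,70),box)
    for cc in sorted(cv2.findContours(l,0,1)[0],key=cv2.contourArea)[-3:]:
        P=np.array([onz(k,*p[0],0.05)[:2] for p in cc],np.float32);r=cv2.minAreaRect(P*1000);print(' black',r,cv2.boundingRect(cc))
# base
im=c['frame'];g=cv2.inRange(cv2.cvtColor(im,cv2.COLOR_BGR2GRAY),40,110);x=np.zeros_like(g);x[128:180,270:340]=g[128:180,270:340]
x=cv2.morphologyEx(x,cv2.MORPH_OPEN,np.ones((15,15)))
cc=max(cv2.findContours(x,0,1)[0],key=cv2.contourArea)
P=np.array([onz(c,*p[0],0.012)[:2] for p in cc],np.float32);r=cv2.minAreaRect(P*1000);print('base',r)
for n,uv in (('topcrop',[(265+528/5,160+172/5),(265+652/5,160+172/5)]),): 
    pass
# loop bottom: corners by height guess
for uv in [(265+130/5,160+172/5),(265+252/5,160+172/5)]: print('loop sides top',onz(c,*uv,.22))
for uv in [(310+120/4.3,225+290/4.3),(310+237/4.3,225+235/4.3),(310+180/4.3,225+272/4.3)]: print('scene loop',onz(s,*uv,.215))
# pivot via end of arm
print('pivot', tri([ray(c,265+180/5,160+97/5),ray(s,310+205/4.3,225+72/4.3)]))
for nme,uv in (('post',(301,105)),): print(onz(c,*uv,.446))
E
```

```text
top red rect mm ((550.8560180664062, -218.020751953125), (77.36719512939453, 79.03473663330078), 21.207571029663086)
[[500.0, -195.0], [529.0, -269.0], [601.0, -241.0], [573.0, -167.0]]
 black ((448.2798156738281, -252.7477264404297), (52.65718078613281, 12.279170036315918), 20.348421096801758) (382, 258, 10, 17)
scene red rect mm ((546.065673828125, -225.1461639404297), (107.58827209472656, 81.41253662109375), 20.279386520385742)
[[481.0, -206.0], [510.0, -282.0], [611.0, -245.0], [582.0, -168.0]]
 black ((498.669189453125, -256.72393798828125), (3.918665647506714, 3.5418860912323), 15.415863990783691) (223, 317, 3, 2)
 black ((495.12530517578125, -249.41622924804688), (2.7599754333496094, 0.0), 155.16773986816406) (226, 315, 1, 2)
 black ((455.45391845703125, -260.38140869140625), (60.423099517822266, 16.450685501098633), 19.88758087158203) (208, 297, 18, 17)
base ((842.0184326171875, -29.90777587890625), (78.73186492919922, 130.76622009277344), 88.40792846679688)
loop sides top [0.65483485 0.04358039 0.22      ]
loop sides top [ 0.6528328  -0.02854832  0.22      ]
scene loop [ 0.65083899 -0.02090104  0.215     ]
scene loop [0.65497472 0.04869036 0.215     ]
scene loop [0.65789552 0.01124594 0.215     ]
pivot (array([0.6544947 , 0.00989489, 0.40074352]), [np.float64(0.0013439472446704704), np.float64(0.0013439472446704582)])
[0.84161128 0.00330971 0.446     ]
```

>>> carry_out:
  series:
    - [-29,-33,-5,0,0,0,100]
    - [-29,-33,-5,0,0,0,100]
    - [-29,-33,-5,0,0,0,100]
    - [-29,-33,-5,0,0,0,100]
    - [-29,-33,-5,0,0,0,100]
    - [-29,-33,-5,0,0,0,100]
    - [-29,-33,-5,0,0,0,100]
    - [-29,-33,-5,0,0,0,100]
    - [-29,-33,-5,0,0,0,100]
    - [-29,-33,-5,0,0,0,100]
    - [-29,-33,-5,0,0,0,100]
    - [0,0,0,0,0,-0.13,100]
    - [0,0,0,0,0,-0.13,100]
    - [0,0,0,0,0,-0.13,100]
    - [0,0,0,0,0,-0.13,100]
    - [0,0,0,0,0,-0.13,100]
    - [0,0,0,0,0,-0.13,100]

```text
t: 1.95
position: [0.4122, 0.1104, 0.2439]
ee_rot: [-0.19, 0.982, 0.0, 0.001]
force: [0.7, 0.5, -0.1]
grip_width: 0.092
```

```bash
cat >> h.py <<'E'
def todo(target,yawx):
    """remaining shift in current tool axes, and rotvec; target TCP world, tool x direction angle (tool down)"""
    s=status.state();Rm=R.from_quat(s['ee_rot']).as_matrix()
    a=yawx;x=np.array([np.cos(a),np.sin(a),0]);z=np.array([0,0,-1.]);T=np.c_[x,np.cross(z,x),z]
    print('t',s['t'],'pos',s['position'].round(4),'toolx deg',np.degrees(np.arctan2(Rm[1,0],Rm[0,0])).round(2),'grip',round(s['grip_width'],4),'F',s['force'].round(1))
    print(' shift now-axes mm',(Rm.T@(np.array(target)-s['position'])*1000).round(1),'in target axes',(T.T@(np.array(target)-s['position'])*1000).round(1),'rotvec',R.from_matrix(Rm.T@T).as_rotvec().round(4))
E
python3 -c "
from h import *
todo([.57,-.21,.27],np.radians(200.4))"
```

```text
t 1.95 pos [0.4122 0.1104 0.2439] toolx deg -158.11 grip 0.092 F [ 0.7  0.5 -0.1]
 shift now-axes mm [ -26.9 -356.1  -26.2] in target axes [ -36.2 -355.3  -26.1] rotvec [0.0004 0.0014 0.026 ]
```

>>> carry_out:
  series:
    - [-3.4,-44.5,-4,0,0,0,100]
    - [-3.4,-44.5,-4,0,0,0,100]
    - [-3.4,-44.5,-4,0,0,0,100]
    - [-3.4,-44.5,-4,0,0,0,100]
    - [-3.4,-44.5,-4,0,0,0,100]
    - [-3.4,-44.5,-4,0,0,0,100]
    - [-3.4,-44.5,-4,0,0,0,100]
    - [-3.4,-44.5,-4,0,0,0.026,100]
    - [0,0,0,0,0,0,100]

```text
t: 2.85
position: [0.5781, -0.2185, 0.2771]
ee_rot: [-0.184, 0.983, -0.001, 0.002]
force: [-1.0, -0.4, -0.5]
grip_width: 0.0924
```

```bash
python3 -c "
from h import *
todo([.57,-.21,.27],np.radians(200.4))
snap('wrist','w1.png')"
```

```text
t 2.85 pos [ 0.5781 -0.2185  0.2771] toolx deg -158.79 grip 0.0924 F [-1.  -0.4 -0.5]
 shift now-axes mm [ 4.5 10.8  7.1] in target axes [ 4.7 10.8  7.1] rotvec [-0.0027  0.0029  0.0141]
```

View pics/w1.png

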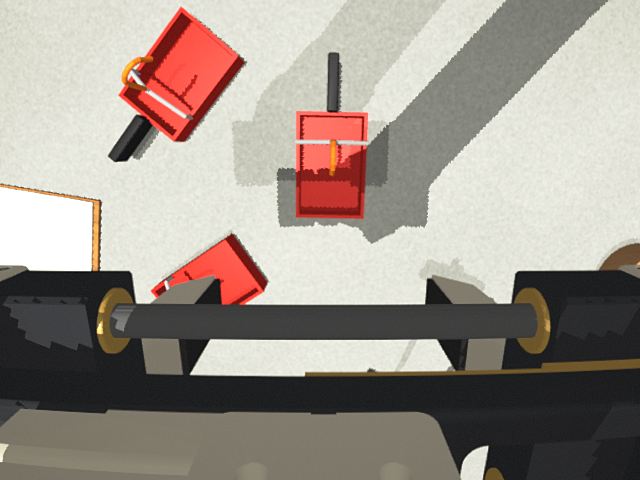

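The wrist view shows the target tray centred: lug from (334,53) to (334,110), rim from about (296,111) to (365,218), and the orange hook from (333,140) to (334,175).

```bash
python3 - <<'E'
from h import *
c=snap('wrist','w1b.png');im=c['frame'];hsv=cv2.cvtColor(im,cv2.COLOR_BGR2HSV)
def big(m):
    return max(cv2.findContours(m,0,1)[0],key=cv2.contourArea)
box=np.zeros(im.shape[:2],np.uint8);box[40:235,270:400]=255
m=(cv2.inRange(hsv,(0,140,60),(7,255,255))|cv2.inRange(hsv,(172,140,60),(180,255,255)))&box
m=cv2.morphologyEx(m,cv2.MORPH_CLOSE,np.ones((9,9)))
P=np.array([onz(c,*p[0],0.035)[:2] for p in big(m)],np.float32)*1000
r=cv2.minAreaRect(P);print('rim',r)
l=cv2.inRange(hsv,(0,0,0),(180,255,65))&box;l[112:]=0
P=np.array([onz(c,*p[0],0.05)[:2] for p in big(l)],np.float32)*1000
r=cv2.minAreaRect(P);print('lug',r,cv2.boundingRect(big(l)),cv2.boxPoints(r).round(1).tolist())
o=cv2.inRange(hsv,(8,150,80),(20,255,255))&box
P=np.array([onz(c,*p[0],0.128)[:2] for p in big(o)],np.float32)*1000
print('hook',cv2.minAreaRect(P),cv2.boundingRect(big(o)))
E
```

```text
rim ((532.7599487304688, -226.02435302734375), (119.29480743408203, 79.77105712890625), 19.74359703063965)
lug ((449.83795166015625, -256.1311950683594), (58.59666442871094, 10.778319358825684), 20.38455581665039) (324, 52, 12, 59) [[420.5, -261.29998779296875], [424.29998779296875, -271.3999938964844], [479.20001220703125, -251.0], [475.3999938964844, -240.89999389648438]]
hook ((521.8947143554688, -230.31454467773438), (32.43212890625, 5.103523254394531), 19.17980194091797) (325, 138, 7, 38)
```

```bash
python3 -c "
from h import *
todo([.441,-.2593,.2],np.radians(200.0))"
```

```text
t 2.95 pos [ 0.5773 -0.2119  0.2768] toolx deg -158.44 grip 0.0914 F [0.4 0.7 0.5]
 shift now-axes mm [144.4   5.9  76.3] in target axes [144.2   2.1  76.8] rotvec [0.0021 0.0032 0.0273]
```

>>> carry_out:
  series:
    - [0,2,0,0.002,0.003,-0.027,100]
    - [36,0,3,0,0,0,100]
    - [36,0,11,0,0,0,100]
    - [36,0,31,0,0,0,100]
    - [36,0,31,0,0,0,100]
    - [0,0,0,0,0,0,100]

```text
t: 3.55
position: [0.4412, -0.2545, 0.1982]
ee_rot: [-0.215, 0.977, 0.002, 0.001]
force: [-1.1, -0.6, 0.3]
grip_width: 0.0919
```

```bash
python3 -c "
from h import *
todo([.441,-.2593,.016],np.radians(200.0))"
```

```text
t 3.55 pos [ 0.4412 -0.2545  0.1982] toolx deg -155.21 grip 0.0919 F [-1.1 -0.6  0.3]
 shift now-axes mm [  2.9  -5.  182.2] in target axes [  1.8  -4.5 182.2] rotvec [0.004  0.0036 0.0835]
```

>>> carry_out:
  series:
    - [2.5,-5,0,0.004,0.003,0.083,100]
    - [0,0,0,0,0,0,100]
    - [0,0,45,0,0,0,100]
    - [0,0,45,0,0,0,100]

```text
t: 3.95
position: [0.4489, -0.2558, 0.1145]
ee_rot: [-0.181, 0.983, -0.003, 0.008]
force: [0.6, -0.6, -0.3]
grip_width: 0.092
```

```bash
python3 -c "
from h import *
todo([.441,-.2593,.016],np.radians(200.0))"
```

```text
t 3.95 pos [ 0.4489 -0.2558  0.1145] toolx deg -159.12 grip 0.092 F [ 0.6 -0.6 -0.3]
 shift now-axes mm [10.1  0.5 98.3] in target axes [ 8.6 -0.6 98.5] rotvec [-0.0097  0.015   0.0153]
```

>>> carry_out:
  series:
    - [9,0.5,30,-0.009,0.015,0.015,100]
    - [0,0,30,0,0,0,100]
    - [0,0,15,0,0,0,100]
    - [0,0,0,0,0,0,100]

```text
t: 4.35
position: [0.443, -0.2493, 0.0343]
ee_rot: [-0.185, 0.983, 0.003, -0.0]
force: [0.5, 1.0, 0.7]
grip_width: 0.0921
```

```bash
python3 -c "
from h import *
todo([.441,-.2593,.016],np.radians(200.0))
snap('wrist','w2.png')"
```

```text
t 4.35 pos [ 0.443  -0.2493  0.0343] toolx deg -158.68 grip 0.0921 F [0.5 1.  0.7]
 shift now-axes mm [ 5.5 -8.7 18.2] in target axes [ 5.3 -8.7 18.3] rotvec [0.0052 0.0003 0.023 ]
```

View pics/w2.png

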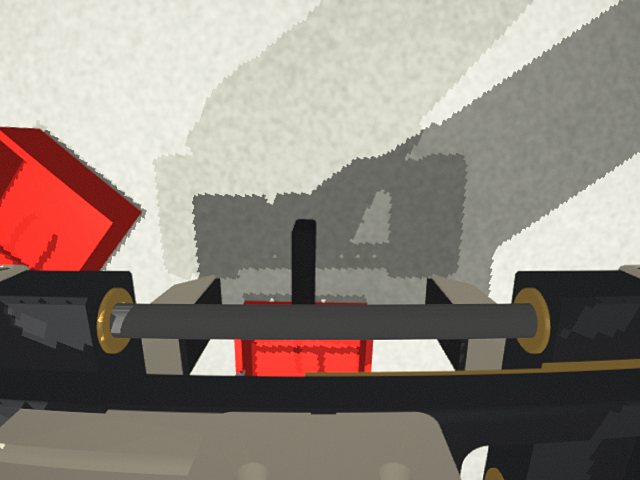

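The lug sits at u≈304, left of the finger centre at about 323, which matches the computed −9 mm tool-y offset. I'll correct that, descend and grip.

>>> carry_out:
  series:
    - [5,-9,9,0.005,0,0.023,100]
    - [0,0,9,0,0,0,100]
    - [0,0,0,0,0,0,100]

```text
t: 4.7
position: [0.4462, -0.2604, 0.0193]
ee_rot: [-0.175, 0.985, -0.002, 0.004]
force: [-0.7, 0.4, 0.2]
grip_width: 0.0922
```

```bash
python3 -c "
from h import *
todo([.441,-.2593,.016],np.radians(200.0))"
```

```text
t 4.7 pos [ 0.4462 -0.2604  0.0193] toolx deg -159.84 grip 0.0922 F [-0.7  0.4  0.2]
 shift now-axes mm [4.5 2.9 3.3] in target axes [4.5 2.8 3.3] rotvec [-0.0052  0.0065  0.0027]
```

>>> carry_out:
  series:
    - [4.5,2.5,3,-0.005,0.006,0,100]
    - [0,0,0,0,0,0,60]
    - [0,0,0,0,0,0,0]
    - [0,0,0,0,0,0,0]
    - [0,0,0,0,0,0,0]
    - [0,0,0,0,0,0,0]
    - [0,0,0,0,0,0,0]
    - [0,0,0,0,0,0,0]
  newtons: 60

```text
t: 5.5
position: [0.442, -0.2604, 0.0177]
ee_rot: [-0.175, 0.985, -0.001, 0.001]
force: [0.3, -0.4, -0.4]
grip_width: 0.0406
```

```bash
python3 -c "
from h import *
todo([.441,-.2593,.2],np.radians(200.0))"
```

```text
t 5.5 pos [ 0.442  -0.2604  0.0177] toolx deg -159.85 grip 0.0406 F [ 0.3 -0.4 -0.4]
 shift now-axes mm [ 1.000e-01  1.000e+00 -1.823e+02] in target axes [   0.5    1.4 -182.3] rotvec [-0.0019  0.0024  0.0026]
```

>>> carry_out:
  series:
    - [0,0,0,0,0,0,0]
    - [0,0,0,0,0,0,0]
    - [0,0,0,0,0,0,0]
    - [0,0,0,0,0,0,0]
    - [0,0,0,0,0,0,0]
    - [0,0,0,0,0,0,0]

```text
t: 6.1
position: [0.442, -0.2604, 0.0177]
ee_rot: [-0.175, 0.985, -0.001, 0.001]
force: [-0.3, -0.3, 0.0]
grip_width: 0.0007
```

>>> carry_out:
  series:
    - [0,0,-10,0,0,0,0]
    - [0,0,-20,0,0,0,0]
    - [0,0,-30,0,0,0,0]
    - [0,0,-30,0,0,0,0]
    - [0,0,0,0,0,0,0]
    - [0,0,0,0,0,0,0]

```text
t: 6.7
position: [0.4412, -0.2602, 0.1133]
ee_rot: [-0.175, 0.985, -0.001, 0.001]
force: [-0.0, 0.0, -0.5]
grip_width: 0.0005
```

```bash
python3 -c "
from h import *
todo([.441,-.2593,.2],np.radians(200.0))
snap('wrist','w3.png');snap('scene','s3.png')"
```

```text
t 6.7 pos [ 0.4412 -0.2602  0.1133] toolx deg -159.86 grip 0.0005 F [-0.   0.  -0.5]
 shift now-axes mm [ -0.3   0.8 -86.7] in target axes [ -0.1   0.9 -86.7] rotvec [-0.0015  0.0018  0.0024]
```

View pics/s3.png

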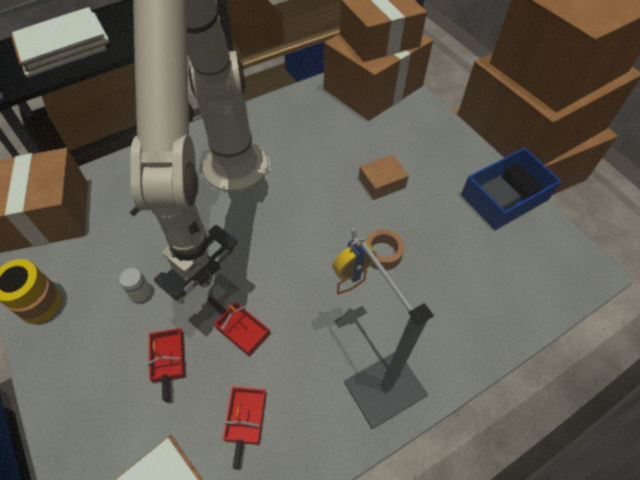

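View pics/w3.png

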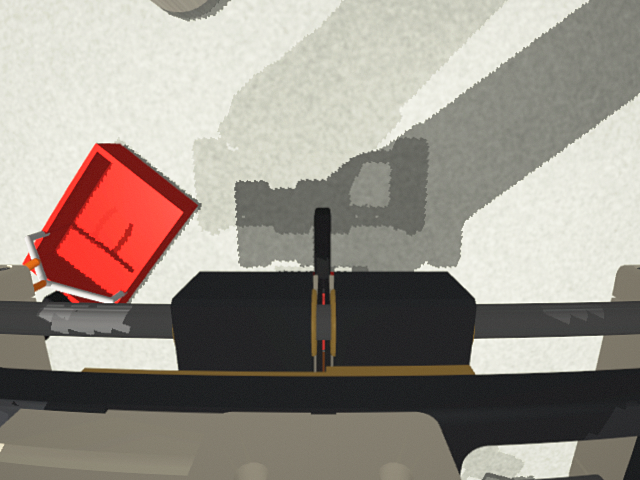

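```bash
python3 - <<'E'
from h import *
c=snap('wrist','w3b.png');t=snap('top','t3.png')
print(onz(c,322,208,.05),onz(c,322,270,.05))
p=status.state()['position'];print('tcp px',proj(c,p),proj(c,p+[0,0,.019]), 'lug grip px',proj(c,[.441,-.2593,.05]))
print(env.grip_point_offset, c['mount'])
cv2.imwrite('pics/z3.png',np.hstack([cv2.resize(t['frame'][220:300,340:440],None,fx=4,fy=4,interpolation=2),cv2.resize(camera('scene')['frame'][230:310,150:250],None,fx=4,fy=4,interpolation=2)]))
E
```

```text
[ 0.41762649 -0.26835512  0.05      ] [ 0.45964715 -0.25293617  0.05      ]
tcp px (np.float64(322.13318326952566), np.float64(269.5267751461806)) (np.float64(322.0335796568741), np.float64(281.45797400702236)) lug grip px (np.float64(322.6380920616592), np.float64(243.34002578131071))
0.0188 [[ 1.01456516e-03 -9.70045071e-01 -2.42922891e-01  6.45108516e-02]
 [ 9.99999085e-01  7.66675680e-04  1.11498042e-03  9.49506670e-04]
 [-8.95338193e-04 -2.42923799e-01  9.70044961e-01 -1.95029779e-01]
 [ 0.00000000e+00  0.00000000e+00  0.00000000e+00  1.00000000e+00]]
```

View pics/z3.png

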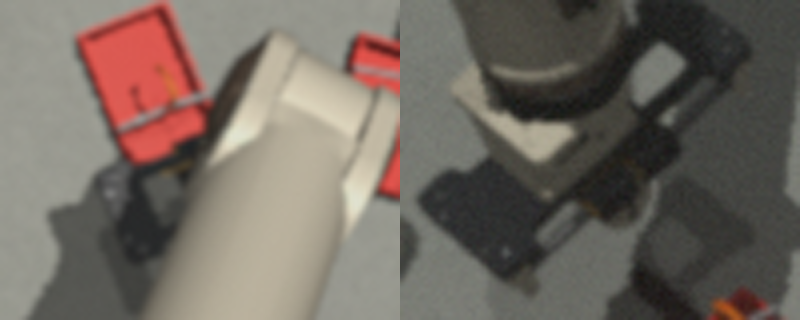

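The fingers shut to 0.5 mm without catching the lug, and the tray is still on the bench. I'll go down again and watch the closing.

>>> carry_out:
  series:
    - [0,0,0,0,0,0,100]
    - [0,0,0,0,0,0,100]
    - [0,0,0,0,0,0,100]
    - [0,0,0,0,0,0,100]
    - [0,0,0,0,0,0,100]
    - [0,0,0,0,0,0,100]
    - [0,0,0,0,0,0,100]
    - [0,0,0,0,0,0,100]
    - [0,0,0,0,0,0,100]

```text
t: 7.85
position: [0.4385, -0.2589, 0.109]
ee_rot: [-0.175, 0.985, 0.002, -0.002]
force: [-0.6, -0.3, 0.3]
grip_width: 0.0679
```

```bash
python3 - <<'E'
from h import *
todo([.441,-.2593,.016],np.radians(200.0))
c=snap('wrist','w4.png')
E
```

```text
t 7.85 pos [ 0.4385 -0.2589  0.109 ] toolx deg -159.87 grip 0.0679 F [-0.6 -0.3  0.3]
 shift now-axes mm [-2.6 -1.6 93. ] in target axes [-2.2 -1.2 93. ] rotvec [ 0.0042 -0.0041  0.0023]
```

View pics/w4.png

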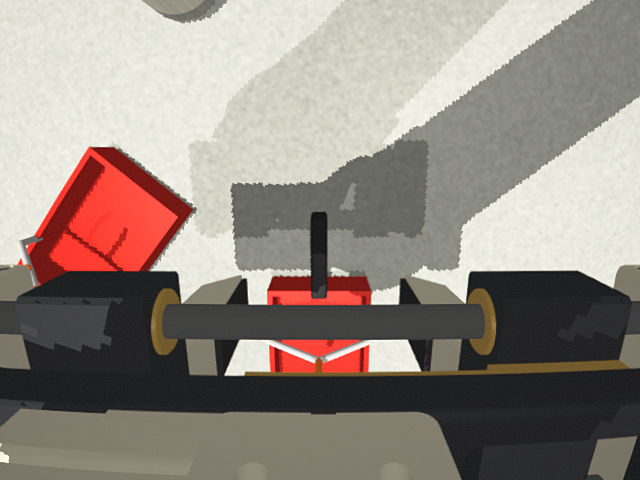

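>>> carry_out:
  series:
    - [-2,-1,30,0.004,-0.004,0,60]
    - [0,0,30,0,0,0,60]
    - [0,0,20,0,0,0,50]
    - [0,0,10,0,0,0,50]
    - [0,0,0,0,0,0,40]

```text
t: 8.4
position: [0.4434, -0.2604, 0.0181]
ee_rot: [-0.175, 0.985, -0.002, 0.002]
force: [-0.2, -0.1, 0.2]
grip_width: 0.0419
```

```bash
python3 - <<'E'
from h import *
todo([.441,-.2593,.014],np.radians(200.0))
c=snap('wrist','w5.png');c=snap('scene','s5.png')
cv2.imwrite('pics/z5.png',cv2.resize(c['frame'][250:350,140:280],None,fx=5,fy=5,interpolation=2))
E
```

```text
t 8.4 pos [ 0.4434 -0.2604  0.0181] toolx deg -159.86 grip 0.0419 F [-0.2 -0.1  0.2]
 shift now-axes mm [1.9 1.9 4.1] in target axes [1.9 1.8 4.1] rotvec [-0.0038  0.0039  0.0025]
```

View pics/w5.png

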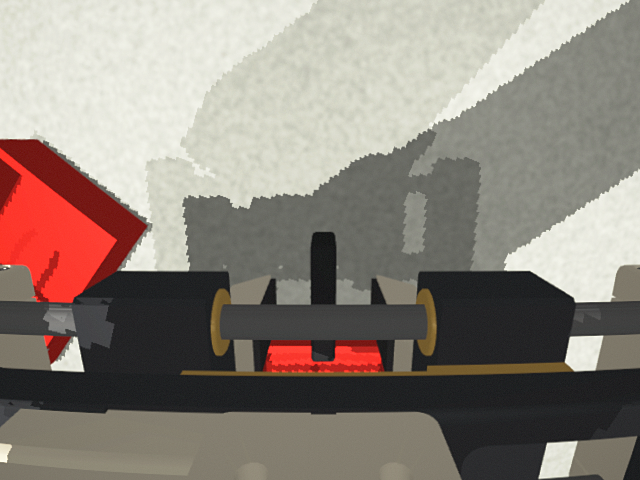

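View pics/z5.png

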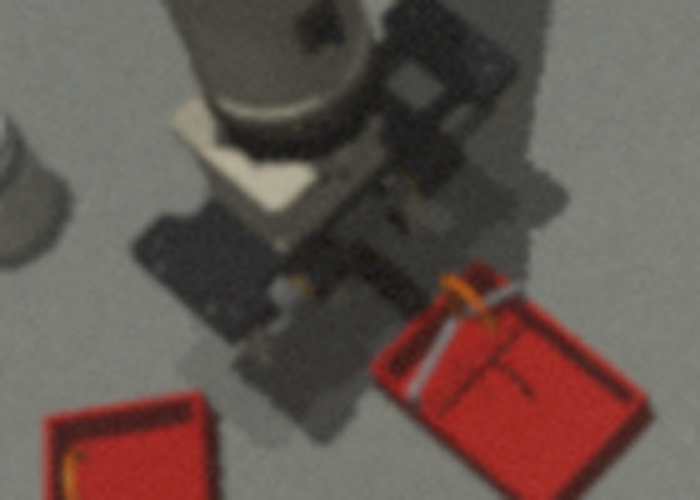

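>>> carry_out:
  series:
    - [2,2,3,0,0,0,0]
    - [0,0,0,0,0,0,0]
    - [0,0,0,0,0,0,0]
    - [0,0,0,0,0,0,0]
    - [0,0,0,0,0,0,0]
    - [0,0,0,0,0,0,0]
    - [0,0,0,0,0,0,0]
  newtons: 60

```text
t: 9.2
position: [0.4449, -0.2614, 0.0203]
ee_rot: [-0.175, 0.985, -0.005, 0.006]
force: [-0.2, -0.3, 0.6]
grip_width: 0.0004
```

```bash
python3 - <<'E'
from h import *
todo([.441,-.2593,.014],np.radians(200.0))
c=snap('wrist','w6.png')
E
```

```text
t 9.2 pos [ 0.4449 -0.2614  0.0203] toolx deg -159.87 grip 0.0004 F [-0.2 -0.3  0.6]
 shift now-axes mm [3.  3.4 6.3] in target axes [2.9 3.3 6.3] rotvec [-0.0111  0.0109  0.0023]
```

View pics/w6.png

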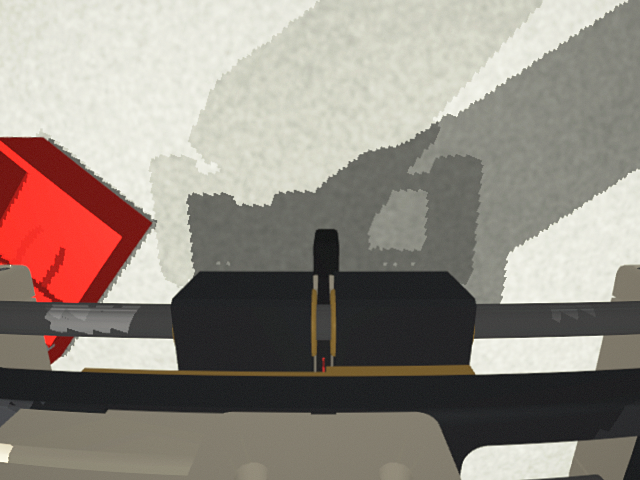

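```bash
python3 - <<'E'
from h import *
s=snap('scene','s6.png');t=snap('top','t6.png')
S=status.state();Rm=R.from_quat(S['ee_rot']).as_matrix();p=S['position']
im=cv2.resize(s['frame'][250:350,140:280],None,fx=5,fy=5,interpolation=2)
for h,col in ((0,(0,255,0)),(-.019,(255,255,0)),(-.04,(255,0,255)),(-.08,(255,255,255))):
    u,v=proj(s,p+Rm@[0,0,h]);cv2.circle(im,(int((u-140+.5)*5),int((v-250+.5)*5)),4,col,1);print(h,u,v)
cv2.imwrite('pics/z6.png',im)
E
```

```text
0 215.70844286267 307.00936214324497
-0.019 214.38124125239716 303.8009725635417
-0.04 212.8738371980411 300.15347814293517
-0.08 209.8784855585936 292.8945494072673
```

View pics/z6.png

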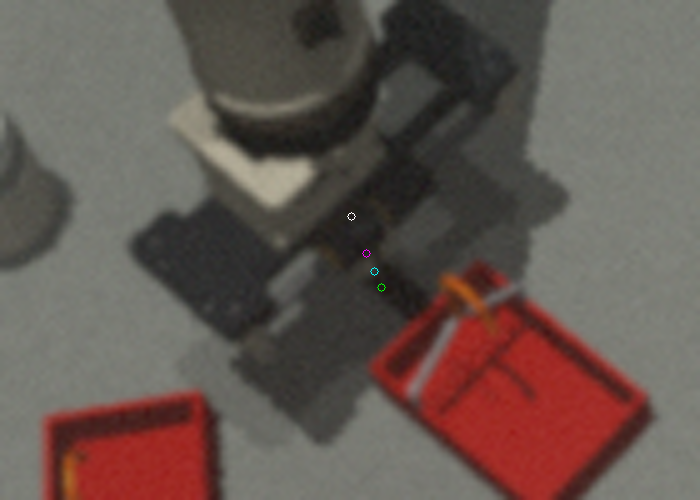

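The overlay shows the real fingertips ending near the −40 mm mark, just above the lug. The wrist view agrees, with the tips at a depth of about 0.165 m instead of 0.205 m. So the physical fingers end about 39 mm short of the reported TCP. I'll reopen and go lower, watching the force.

>>> carry_out:
  series:
    - [3,3,0,-0.011,0.011,0,60]
    - [0,0,0,0,0,0,60]
    - [0,0,0,0,0,0,60]
    - [0,0,0,0,0,0,60]
    - [0,0,0,0,0,0,60]
    - [0,0,0,0,0,0,60]
    - [0,0,0,0,0,0,60]

```text
t: 10.05
position: [0.4404, -0.2593, 0.0199]
ee_rot: [-0.175, 0.985, 0.001, -0.001]
force: [0.0, -0.3, 0.1]
grip_width: 0.0516
```

```bash
python3 - <<'E'
from h import *
todo([.441,-.2593,-.022],np.radians(200.0))
E
```

```text
t 10.05 pos [ 0.4404 -0.2593  0.0199] toolx deg -159.86 grip 0.0516 F [ 0.  -0.3  0.1]
 shift now-axes mm [-0.7 -0.3 41.9] in target axes [-0.6 -0.2 41.9] rotvec [ 0.0016 -0.0018  0.0024]
```

>>> carry_out:
  series:
    - [0,0,10,0,0,0,60]
    - [0,0,10,0,0,0,60]
    - [0,0,8,0,0,0,60]
    - [0,0,5,0,0,0,60]
    - [0,0,0,0,0,0,60]

```text
t: 10.55
position: [0.4397, -0.2589, -0.0168]
ee_rot: [-0.175, 0.985, 0.001, -0.002]
force: [-0.1, -0.7, 0.3]
grip_width: 0.0552
```

```bash
python3 - <<'E'
from h import *
todo([.441,-.2593,-.022],np.radians(200.0))
s=snap('scene','s7.png')
cv2.imwrite('pics/z7.png',cv2.resize(s['frame'][250:350,140:280],None,fx=5,fy=5,interpolation=2))
E
```

```text
t 10.55 pos [ 0.4397 -0.2589 -0.0168] toolx deg -159.86 grip 0.0552 F [-0.1 -0.7  0.3]
 shift now-axes mm [-1.1 -0.9  5.2] in target axes [-1.1 -0.9  5.2] rotvec [ 0.0025 -0.0026  0.0024]
```

View pics/z7.png

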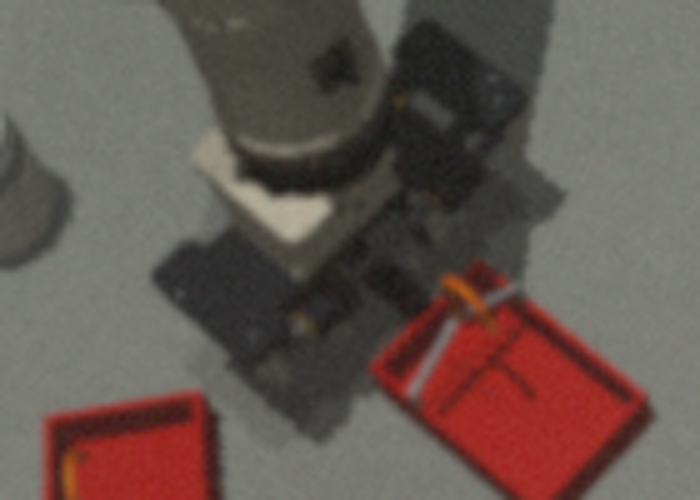

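The TCP reads z = −17 mm with no contact, which confirms the fingers are shorter than stated. Closing now.

>>> carry_out:
  series:
    - [-1,-1,5,0,0,0,30]
    - [0,0,0,0,0,0,0]
    - [0,0,0,0,0,0,0]
    - [0,0,0,0,0,0,0]
    - [0,0,0,0,0,0,0]
    - [0,0,0,0,0,0,0]
    - [0,0,0,0,0,0,0]
    - [0,0,0,0,0,0,0]
    - [0,0,0,0,0,0,0]
    - [0,0,0,0,0,0,0]
  newtons: 60

```text
t: 11.6
position: [0.4421, -0.2601, -0.0211]
ee_rot: [-0.175, 0.985, 0.0, -0.001]
force: [0.7, -1.1, -1.1]
grip_width: 0.0117
```

>>> carry_out:
  series:
    - [0,0,-10,0,0,0,0]
    - [0,0,-15,0,0,0,0]
    - [0,0,-20,0,0,0,0]
    - [0,0,-25,0,0,0,0]
    - [0,0,-25,0,0,0,0]
    - [0,0,-15,0,0,0,0]
    - [0,0,0,0,0,0,0]

```text
t: 12.3
position: [0.44, -0.2595, 0.0952]
ee_rot: [-0.175, 0.985, 0.001, -0.002]
force: [0.6, 0.5, -0.9]
grip_width: 0.0115
```

```bash
python3 - <<'E'
from h import *
todo([.48,-.06,.11],np.radians(178.0))
s=snap('wrist','w8.png');s=snap('scene','s8.png')
cv2.imwrite('pics/z8.png',cv2.resize(s['frame'][220:340,140:300],None,fx=5,fy=5,interpolation=2))
E
```

```text
t 12.3 pos [ 0.44   -0.2595  0.0952] toolx deg -159.88 grip 0.0115 F [ 0.6  0.5 -0.9]
 shift now-axes mm [-106.1  173.6  -14.6] in target axes [-33.  200.8 -14.8] rotvec [ 0.0027 -0.0047  0.386 ]
```

View pics/z8.png

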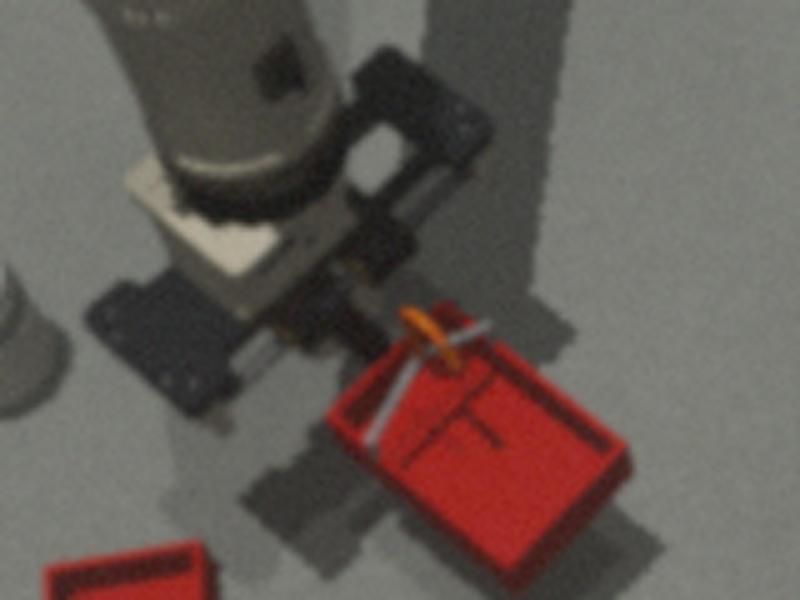

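View pics/w8.png

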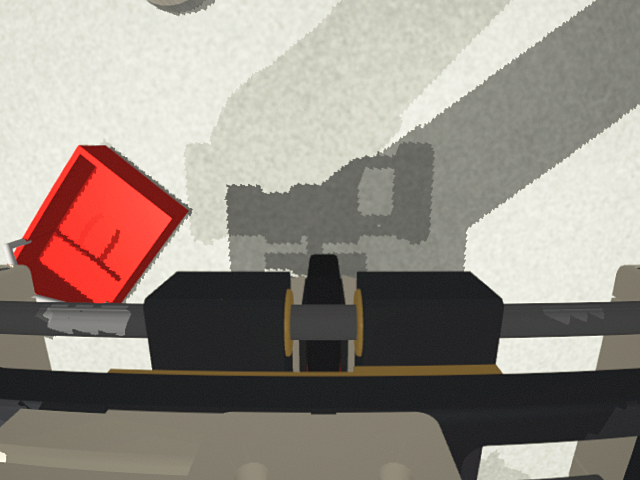

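Tray lifted level, with grip width 11.5 mm. I'll move it +y to in front of the holder, then turn it.

>>> carry_out:
  series:
    - [-6,15,-1,0,0,0,0]
    - [-12,29,-1,0,0,0,0]
    - [-12,29,-1,0,0,0,0]
    - [-12,29,-1,0,0,0,0]
    - [-12,29,-1,0,0,0,0]
    - [-12,29,-1,0,0,0,0]
    - [-12,29,0,0,0,0,0]
    - [-12,29,0,0,0,0,0]
    - [-9,22,0,0,0,0,0]
    - [-4,10,0,0,0,0,0]
    - [0,0,0,0,0,0.06,0]
    - [0,0,0,0,0,0.09,0]
    - [0,0,0,0,0,0.09,0]
    - [0,0,0,0,0,0.09,0]
    - [0,0,0,0,0,0.05,0]
    - [0,0,0,0,0,0,0]

```text
t: 14.0
position: [0.4336, 0.0182, 0.0831]
ee_rot: [0.025, 0.999, 0.001, -0.021]
force: [-0.7, 0.1, -1.2]
grip_width: 0.0118
```

```bash
python3 - <<'E'
from h import *
todo([.499,.0155,.099],np.radians(178.0))
s=snap('scene','s9.png');t=snap('top','t9.png')
cv2.imwrite('pics/z9.png',np.hstack([cv2.resize(s['frame'][200:350,260:410],None,fx=2.66,fy=2.66,interpolation=2)[:399,:399],cv2.resize(t['frame'][140:290,240:390],None,fx=2.66,fy=2.66,interpolation=2)[:399,:399]]))
E
```

```text
t 14.0 pos [0.4336 0.0182 0.0831] toolx deg 177.16 grip 0.0118 F [-0.7  0.1 -1.2]
 shift now-axes mm [-64.7   0.6 -18.7] in target axes [-65.5  -0.4 -15.9] rotvec [ 0.0009 -0.0422 -0.0147]
```

View pics/z9.png

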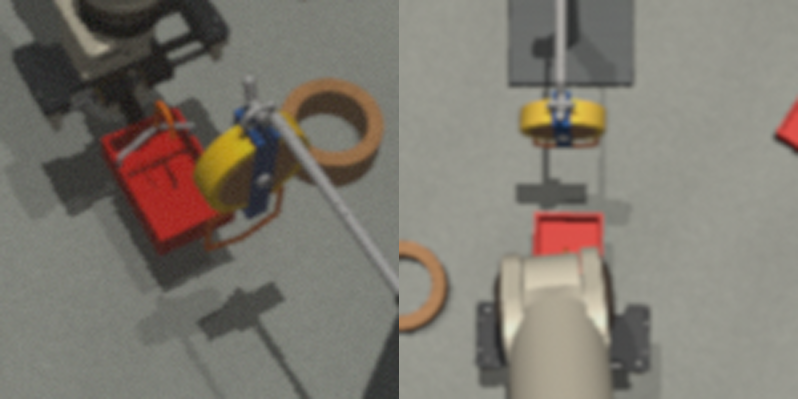

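>>> carry_out:
  series:
    - [-20,0,-7,0,-0.02,-0.007,0]
    - [-20,0,-6,0,-0.02,-0.007,0]
    - [-15,0,-4,0,0,0,0]
    - [-5,0,0,0,0,0,0]
    - [0,0,0,0,0,0,0]

```text
t: 14.6
position: [0.496, 0.0145, 0.0984]
ee_rot: [0.015, 1.0, 0.0, -0.001]
force: [-1.2, 0.3, -1.0]
grip_width: 0.0117
```

```bash
python3 - <<'E'
from h import *
todo([.499,.0155,.099],np.radians(178.0))
s=snap('scene','s10.png');t=snap('top','t10.png')
cv2.imwrite('pics/z10.png',np.hstack([cv2.resize(s['frame'][210:310,290:390],None,fx=4,fy=4,interpolation=2),cv2.resize(t['frame'][160:260,250:350],None,fx=4,fy=4,interpolation=2)]))
E
```

```text
t 14.6 pos [0.496  0.0145 0.0984] toolx deg 178.33 grip 0.0117 F [-1.2  0.3 -1. ]
 shift now-axes mm [-3.   1.1 -0.6] in target axes [-3.   1.1 -0.6] rotvec [ 0.0006 -0.0021  0.0057]
```

View pics/z10.png

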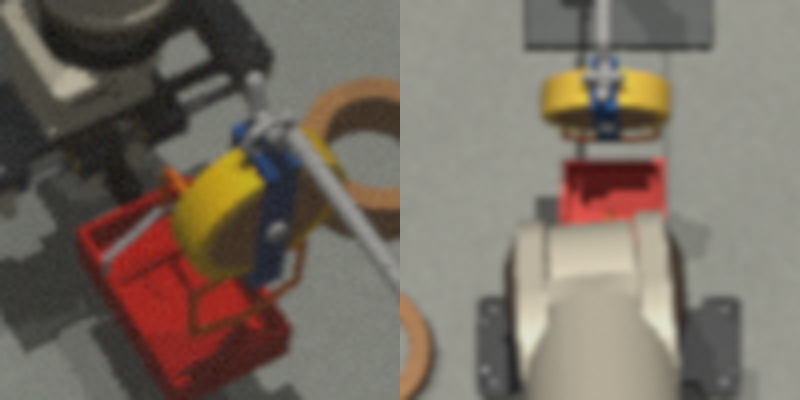

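```bash
python3 - <<'E'
from h import *
S=status.state();s=snap('scene','a.png');t=snap('top','b.png');Rm=R.from_quat(S['ee_rot']).as_matrix();p=S['position']
f=lambda k,u,v,z,o:onz(k,u/4+o[0]-.4,v/4+o[1]-.4,z).round(4)
T=(250,160);Q=(290,210)
print('top rim front corners z.154',f(t,562,160,.154,T),f(t,665,160,.154,T))
tw=lambda x,y,z:p+np.array([.085,0,.1466-.1255])+[x,y,z] # tray coords approx (yaw ignored)
tray=lambda x,y,z: p+Rm@np.array([-(x+.085),y,-( z+.0211)])
for n,q in (('front L rim',(.073,.04,.035)),('front R',(.073,-.04,.035)),('crown',(0,0,.131)),('front R bottom',(.073,-.04,0)),('back R rim',(-.047,-.04,.035))):
    X=tray(*q);print(n,X.round(3),'scene crop',((np.array(proj(s,X))-Q+.5)*4).round(0),'top crop',((np.array(proj(t,X))-T+.5)*4).round(0))
for L in ([.654,.010,.207],[.654,.0425,.22],[.654,-.0225,.22],[.654,.0425,.265],[.654,-.0225,.265]):
    print('loop',L,((np.array(proj(s,L))-Q+.5)*4).round(0),((np.array(proj(t,L))-T+.5)*4).round(0))
E
```

```text
top rim front corners z.154 [ 0.6452 -0.2588  0.154 ] [ 0.6434 -0.3388  0.154 ]
front L rim [0.654 0.05  0.154] scene crop [294. 328.] top crop [162. 159.]
front R [ 0.652 -0.03   0.154] scene crop [177. 388.] top crop [266. 160.]
crown [0.58  0.012 0.25 ] scene crop [179. 179.] top crop [210. 231.]
front R bottom [ 0.652 -0.03   0.119] scene crop [174. 413.] top crop [266. 169.]
back R rim [ 0.532 -0.027  0.154] scene crop [ 77. 230.] top crop [265. 314.]
loop [0.654, 0.01, 0.207] [243. 317.] [212. 143.]
loop [0.654, 0.0425, 0.22] [293. 280.] [167. 141.]
loop [0.654, -0.0225, 0.22] [195. 333.] [255. 138.]
loop [0.654, 0.0425, 0.265] [300. 240.] [165. 127.]
loop [0.654, -0.0225, 0.265] [198. 295.] [255. 125.]
```

Predicted and observed pixels for loop, rim and crown agree within a few mm. Threading forward now.

>>> carry_out:
  series:
    - [-15,1,-1,0,0,0.005,0]
    - [-15,0,0,0,0,0,0]
    - [-10,0,0,0,0,0,0]
    - [0,0,0,0,0,0,0]

```text
t: 15.2
position: [0.5321, 0.0146, 0.0981]
ee_rot: [0.017, 1.0, 0.0, -0.004]
force: [-0.1, -0.2, -1.1]
grip_width: 0.012
```

```bash
python3 - <<'E'
from h import *
todo([.569,.013,.099],np.radians(178.0))
s=snap('scene','s11.png')
cv2.imwrite('pics/z11.png',cv2.resize(s['frame'][230:310,310:400],None,fx=7,fy=7,interpolation=2))
E
```

```text
t 15.2 pos [0.5321 0.0146 0.0981] toolx deg 178.09 grip 0.012 F [-0.1 -0.2 -1.1]
 shift now-axes mm [-37.   -0.3  -1.1] in target axes [-37.   -0.3  -0.9] rotvec [ 0.0004 -0.0075  0.0015]
```

View pics/z11.png

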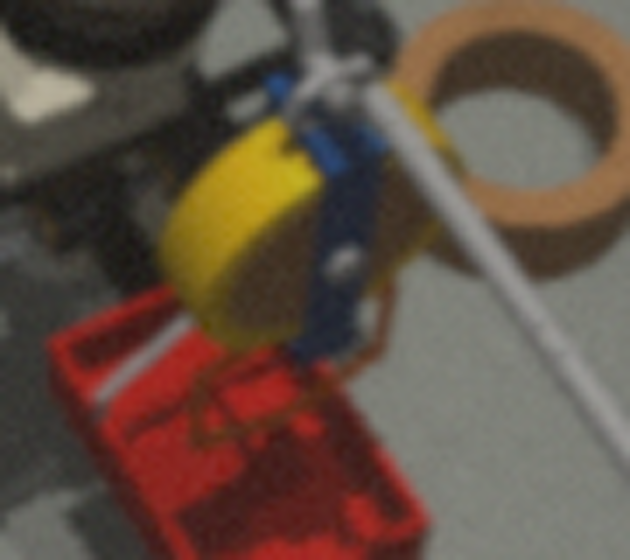

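>>> carry_out:
  series:
    - [-10,0,-1,0,-0.007,0,0]
    - [-10,0,0,0,0,0,0]
    - [-10,0,0,0,0,0,0]
    - [-7,0,0,0,0,0,0]
    - [0,0,0,0,0,0,0]

```text
t: 15.75
position: [0.5696, 0.0133, 0.0986]
ee_rot: [0.017, 1.0, 0.0, -0.001]
force: [-0.1, -0.1, -1.2]
grip_width: 0.012
```

```bash
python3 - <<'E'
from h import *
todo([.569,.013,.099],np.radians(178.0))
s=snap('scene','s12.png');t=snap('top','t12.png')
cv2.imwrite('pics/z12.png',np.hstack([cv2.resize(s['frame'][230:310,315:395],None,fx=5,fy=5,interpolation=2),cv2.resize(t['frame'][160:240,260:340],None,fx=5,fy=5,interpolation=2)]))
E
```

```text
t 15.75 pos [0.5696 0.0133 0.0986] toolx deg 178.1 grip 0.012 F [-0.1 -0.1 -1.2]
 shift now-axes mm [ 0.6 -0.3 -0.4] in target axes [ 0.6 -0.3 -0.4] rotvec [ 0.0003 -0.0024  0.0017]
```

View pics/z12.png

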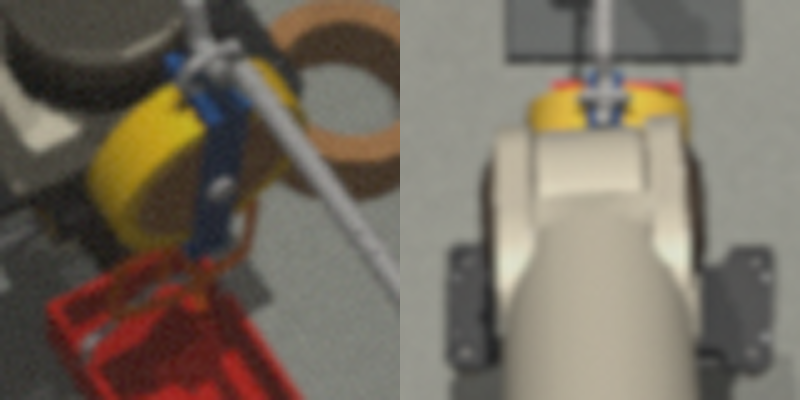

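The holder hasn't swung and the hook is hidden behind the strap. Lowering now, watching the force.

>>> carry_out:
  series:
    - [0,0,8,0,0,0,0]
    - [0,0,8,0,0,0,0]
    - [0,0,8,0,0,0,0]
    - [0,0,0,0,0,0,0]

```text
t: 16.25
position: [0.5663, 0.0133, 0.0717]
ee_rot: [0.017, 1.0, 0.0, -0.003]
force: [-0.5, -1.1, -1.5]
grip_width: 0.0118
```

```bash
python3 - <<'E'
from h import *
todo([.569,.013,.063],np.radians(178.0))
s=snap('scene','s13.png')
cv2.imwrite('pics/z13.png',np.hstack([cv2.resize(s['frame'][230:310,315:415],None,fx=7,fy=7,interpolation=2)]))
E
```

```text
t 16.25 pos [0.5663 0.0133 0.0717] toolx deg 178.11 grip 0.0118 F [-0.5 -1.1 -1.5]
 shift now-axes mm [-2.7 -0.2  8.6] in target axes [-2.7 -0.2  8.7] rotvec [ 0.0002 -0.0059  0.0018]
```

View pics/z13.png

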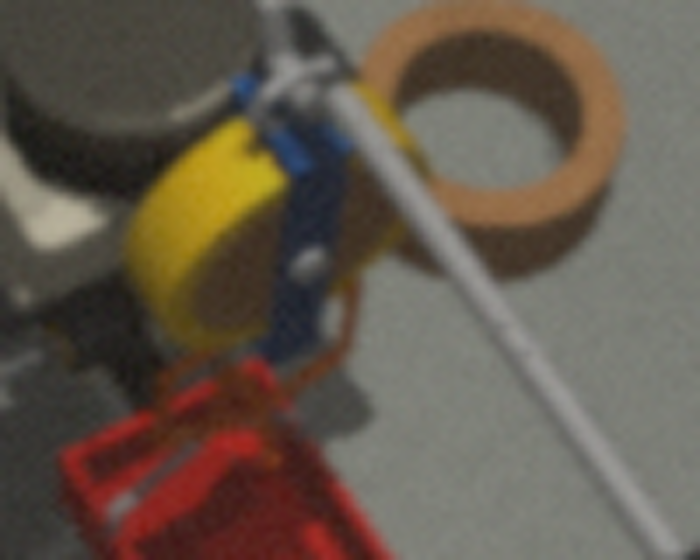

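The hook tip, a brighter orange at about (265,440), shows on the far side of the bar. Lowering the rest of the way.

>>> carry_out:
  series:
    - [-3,0,4,0,-0.006,0,0]
    - [0,0,4,0,0,0,0]
    - [0,0,0,0,0,0,0]
    - [0,0,0,0,0,0,0]

```text
t: 16.7
position: [0.5704, 0.0132, 0.0637]
ee_rot: [0.017, 1.0, 0.0, 0.001]
force: [0.5, -0.0, -1.6]
grip_width: 0.0113
```

>>> carry_out:
  series:
    - [0,0,2,0,0,0,0]
    - [0,0,0,0,0,0,0]

```text
t: 16.9
position: [0.5723, 0.0133, 0.063]
ee_rot: [0.017, 1.0, 0.0, 0.003]
force: [1.0, -0.6, 0.3]
grip_width: 0.0117
```

```bash
python3 - <<'E'
from h import *
todo([.569,.013,.063],np.radians(178.0))
s=snap('scene','s14.png')
cv2.imwrite('pics/z14.png',np.hstack([cv2.resize(s['frame'][230:310,315:415],None,fx=7,fy=7,interpolation=2)]))
E
```

```text
t 16.9 pos [0.5723 0.0133 0.063 ] toolx deg 178.1 grip 0.0117 F [ 1.  -0.6  0.3]
 shift now-axes mm [ 3.3 -0.4 -0. ] in target axes [ 3.3 -0.4 -0. ] rotvec [0.0007 0.0058 0.0018]
```

View pics/z14.png

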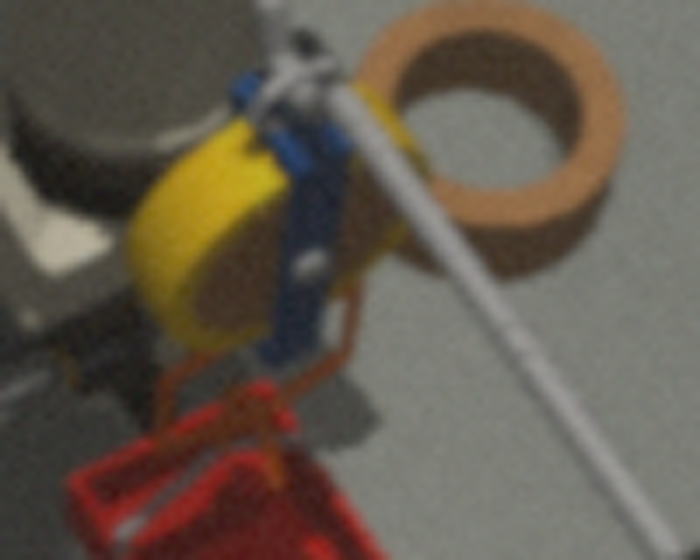

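The vertical force went from −1.6 to +0.3 N, so the bar has taken the weight. A small correction, then release slowly.

>>> carry_out:
  series:
    - [2,0,0.5,0,0.006,0,0]
    - [0,0,0,0,0,0,0]
    - [0,0,0,0,0,0,0]

```text
t: 17.25
position: [0.5708, 0.0133, 0.0633]
ee_rot: [0.017, 1.0, 0.0, 0.0]
force: [0.3, -0.3, 0.8]
grip_width: 0.0119
```

```bash
python3 - <<'E'
from h import *
todo([.569,.013,.063],np.radians(178.0))
E
```

```text
t 17.25 pos [0.5708 0.0133 0.0633] toolx deg 178.1 grip 0.0119 F [ 0.3 -0.3  0.8]
 shift now-axes mm [ 1.8 -0.4  0.3] in target axes [ 1.8 -0.4  0.3] rotvec [0.0008 0.0008 0.0017]
```

>>> carry_out:
  series:
    - [0,0,0,0,0,0,20]
    - [0,0,0,0,0,0,30]
    - [0,0,0,0,0,0,40]
    - [0,0,0,0,0,0,50]
    - [0,0,0,0,0,0,50]
    - [0,0,0,0,0,0,50]
    - [0,0,0,0,0,0,50]
    - [0,0,0,0,0,0,50]
  newtons: 10

```text
t: 18.05
position: [0.5695, 0.0134, 0.0624]
ee_rot: [0.017, 1.0, 0.0, -0.001]
force: [0.4, -0.0, 0.3]
grip_width: 0.0458
```

```bash
python3 - <<'E'
from h import *
todo([.569,.013,.063],np.radians(178.0))
w=snap('wrist','w15.png');s=snap('scene','s15.png')
cv2.imwrite('pics/z15.png',np.hstack([cv2.resize(s['frame'][230:330,300:400],None,fx=4,fy=4,interpolation=2),cv2.resize(w['frame'][180:420,200:440],(400,400))]))
E
```

```text
t 18.05 pos [0.5695 0.0134 0.0624] toolx deg 178.11 grip 0.0458 F [ 0.4 -0.   0.3]
 shift now-axes mm [ 0.5 -0.4 -0.6] in target axes [ 0.5 -0.4 -0.6] rotvec [ 0.0006 -0.0017  0.0018]
```

View pics/z15.png

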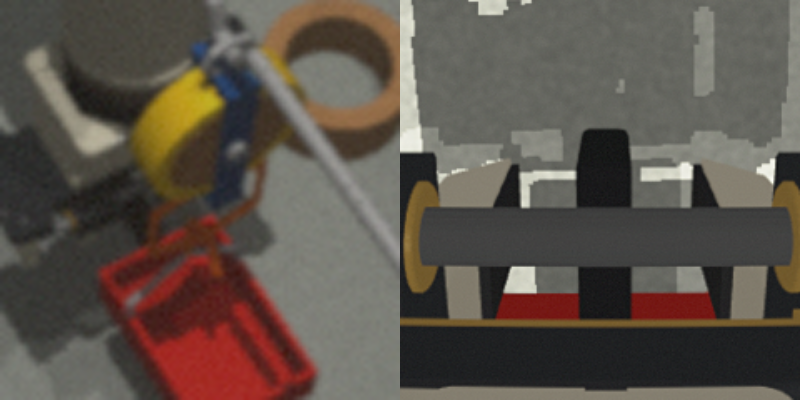

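The tray hangs on the loop, and the lug is centred between the open fingers with clearance. Backing straight out.

>>> carry_out:
  series:
    - [10,0,0,0,0,0,60]
    - [15,0,0,0,0,0,60]
    - [20,0,0,0,0,0,60]
    - [25,0,0,0,0,0,60]
    - [25,0,0,0,0,0,60]
    - [20,0,-5,0,0,0,60]
    - [0,0,-10,0,0,0,60]
    - [0,0,-30,0,0,0,60]
    - [0,0,-30,0,0,0,60]
    - [0,0,0,0,0,0,60]
    - [0,0,0,0,0,0,60]

```text
t: 19.25
position: [0.4467, 0.0171, 0.1413]
ee_rot: [0.016, 1.0, 0.0, -0.001]
force: [-0.9, 0.3, -0.5]
grip_width: 0.0551
```

```bash
python3 - <<'E'
from h import *
todo([.569,.013,.063],np.radians(178.0))
s=snap('scene','s16.png');t=snap('top','t16.png');
cv2.imwrite('pics/z16.png',np.hstack([cv2.resize(s['frame'][210:310,300:400],None,fx=4,fy=4,interpolation=2),cv2.resize(t['frame'][150:250,250:350],None,fx=4,fy=4,interpolation=2)]))
E
```

```text
t 19.25 pos [0.4467 0.0171 0.1413] toolx deg 178.11 grip 0.0551 F [-0.9  0.3 -0.5]
 shift now-axes mm [-122.5   -0.2   78.1] in target axes [-1.224e+02  1.000e-01  7.830e+01] rotvec [ 0.0007 -0.0015  0.002 ]
```

View pics/z16.png

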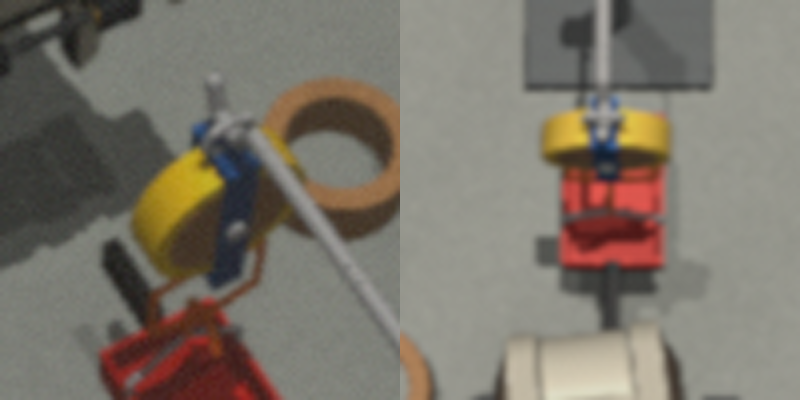

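Free and hanging. I'll wait for it to settle, then check for motion and tilt.

>>> carry_out:
  series:
    - [0,0,0,0,0,0,60]
    - [0,0,0,0,0,0,60]
    - [0,0,0,0,0,0,60]
    - [0,0,0,0,0,0,60]
    - [0,0,0,0,0,0,60]
    - [0,0,0,0,0,0,60]
    - [0,0,0,0,0,0,60]
    - [0,0,0,0,0,0,60]
    - [0,0,0,0,0,0,60]
    - [0,0,0,0,0,0,60]
    - [0,0,0,0,0,0,60]
    - [0,0,0,0,0,0,60]
    - [0,0,0,0,0,0,60]
    - [0,0,0,0,0,0,60]
    - [0,0,0,0,0,0,60]
    - [0,0,0,0,0,0,60]
    - [0,0,0,0,0,0,60]
    - [0,0,0,0,0,0,60]
    - [0,0,0,0,0,0,60]
    - [0,0,0,0,0,0,60]

```text
t: 21.35
position: [0.4442, 0.0168, 0.1375]
ee_rot: [0.017, 1.0, -0.0, -0.004]
force: [0.5, -0.3, 0.6]
grip_width: 0.0553
```

```bash
cat > red.py <<'E'
from h import *
def cen(k,box):
    h=cv2.cvtColor(k['frame'],cv2.COLOR_BGR2HSV);m=cv2.inRange(h,(0,140,60),(7,255,255))|cv2.inRange(h,(172,140,60),(180,255,255))
    x,y,w,hh=box;ys,xs=np.nonzero(m[y:y+hh,x:x+w]);return (xs.mean()+x).round(2),(ys.mean()+y).round(2)
for i in range(8):
    s=snap('scene','s17.png');t=snap('top','t17.png');print(status.state()['t'],cen(s,(310,270,90,90)),cen(t,(280,180,50,45)))
cv2.imwrite('pics/z17.png',np.hstack([cv2.resize(s['frame'][230:330,300:400],None,fx=4,fy=4,interpolation=2),cv2.resize(t['frame'][150:250,250:350],None,fx=4,fy=4,interpolation=2)]))
E
python3 red.py
```

```text
21.45 (np.float64(351.42), np.float64(314.5)) (np.float64(302.78), np.float64(204.76))
21.55 (np.float64(351.66), np.float64(314.66)) (np.float64(302.81), np.float64(204.75))
21.65 (np.float64(351.73), np.float64(314.8)) (np.float64(302.79), np.float64(204.67))
21.75 (np.float64(351.54), np.float64(314.5)) (np.float64(302.73), np.float64(204.71))
21.85 (np.float64(351.77), np.float64(314.65)) (np.float64(302.73), np.float64(204.66))
21.95 (np.float64(351.9), np.float64(314.81)) (np.float64(302.73), np.float64(204.66))
22.05 (np.float64(351.82), np.float64(314.84)) (np.float64(302.74), np.float64(204.66))
22.15 (np.float64(351.76), np.float64(314.68)) (np.float64(302.76), np.float64(204.68))
```

View pics/z17.png

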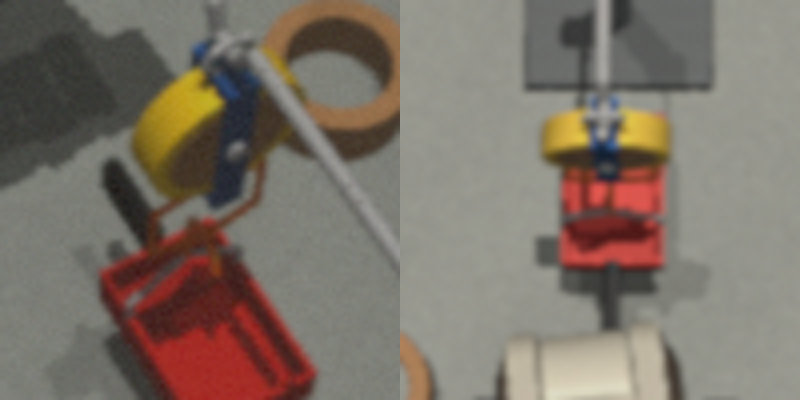

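View pics/s17.png

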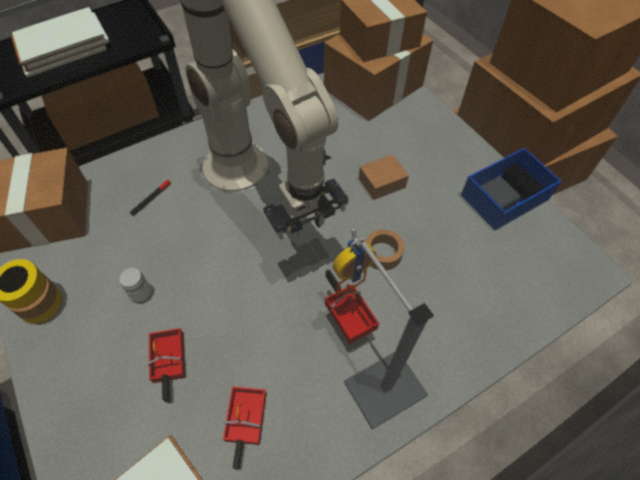

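```bash
python3 - <<'E'
from h import *
s=snap('scene','s18.png');t=snap('top','t18.png')
for dz in (0,.1):
  Rz=R.from_euler('zy',[-2,0]if dz==0 else [-2,np.degrees(dz)],degrees=True).as_matrix();hk=np.array([.654,.010,.2095])
  for q in ((-.047,-.04,.035),(-.047,.04,.035),(.073,-.04,.035),(.073,.04,.035),(-.106,0,.05)):
    X=hk+Rz@(np.array(q)-[0,0,.1255]);print(dz,q,'scene',((np.array(proj(s,X))-(300,230)+.5)*4).round(),'top',((np.array(proj(t,X))-(250,150)+.5)*4).round())
E
```

```text
0 (-0.047, -0.04, 0.035) scene [ 97. 271.] top [265. 267.]
0 (-0.047, 0.04, 0.035) scene [210. 215.] top [163. 266.]
0 (0.073, -0.04, 0.035) scene [198. 436.] top [266. 117.]
0 (0.073, 0.04, 0.035) scene [315. 374.] top [165. 117.]
0 (-0.106, 0, 0.05) scene [107. 157.] top [213. 338.]
0.1 (-0.047, -0.04, 0.035) scene [ 89. 256.] top [266. 277.]
0.1 (-0.047, 0.04, 0.035) scene [203. 200.] top [163. 276.]
0.1 (0.073, -0.04, 0.035) scene [189. 427.] top [267. 131.]
0.1 (0.073, 0.04, 0.035) scene [305. 366.] top [166. 130.]
0.1 (-0.106, 0, 0.05) scene [102. 140.] top [213. 345.]
```

Observed positions are back-right (102,272), back-left (208,218), front-left (315,374) and lug end (110,160). They match a level tray seated on the loop, and the tray isn't moving. Handing in.

```bash
python3 -c "
from bench import ticket
print(ticket.job_done())"
```

```text
the job is handed in; nothing more can be done
None
```

The tray farthest to the robot's left now hangs by its hook from the holder's orange loop. I let go of it, backed the gripper well clear, and handed the job in at about 22 s of the 54 s allowed. No verdict was reported.

**What went wrong:** the first two attempts to close on the lug caught nothing. The camera views showed the real fingertips end about 39 mm short of the reported TCP. I went about 40 mm lower, and the lug was then held at 11.7 mm wide.

**Last checks:**
- **Position and tilt:** the tray's corners and lug end fall within 5 pixels, on a 4x enlarged picture, of a level tray seated on the loop. The underside is about 84 mm above the bench.
- **Stillness:** over 0.7 s the tray shifted by no more than about 0.5 pixel, which is noise level.
- **Load transfer:** the vertical force went from −1.6 N to above zero as I lowered it, so the bar took the weight before I released.
- **Bystanders:** in the last picture the tape roll, carton and can look unmoved, but I did not measure them.
- **Not seen directly:** the hook's crown on the bar was partly hidden behind the strap and tape. I judged that seating from the tray's position, the force and the visible hook tip.

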